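# Raise the extending garment stand onto its gravity pawl

### The arm

A 7-joint arm with a two-finger parallel gripper is mounted at the origin on a cart in front of the work surface, level with it; the furniture and walls round the work are solid. World frame = base frame: x ahead of the robot, y to its left, z up, the work surface at z = 0. Lengths are in m, angles in degrees, forces in N, time in s.
With the tool pointing down it reaches from about 0.425 to 0.875 m from the base axis. Payload 4.7 kg.
Tool frame: the origin (TCP) lies on the centre line of the jaws, within the pads' length; the fingertips stand 11 mm ahead of it and the grasp point (between the pads) lies 8 mm behind it; z points along the fingers, y is the direction in which the jaws open and shut (so a half turn about z gives the same grasp; the last joint's range is limited). The gripper opens to 87 mm and grips with 3 to 60 N. Pads are 19 mm wide; open, the fingers measure 117 mm over their backs; the gripper's body (75 mm by 190 mm) begins 51 mm behind the grasp point.
Start: joints at [73.001, 18.392, -4.016, 83.108, 1.295, 78.541, -3.26], TCP at [0.199, -0.619, 0.234] pointing down, gripper open.
Joint ranges: [-163.93, 163.93], [-17.29, 119.83], [-79.2, 71.16], [3.27, 140.29], [-89.18, 269.18], [5.43, 117.66], [-154.24, 154.24]. Speed limits (degrees/s): [147.25, 147.25, 180, 180, 180, 180, 180].

### API

Orientations are given as [roll, pitch, yaw] about the fixed x, y, z axes, in that order (R = Rz(yaw) Ry(pitch) Rx(roll)).
In Python, from cell import env gives the robot as it stands.
- The arm moves only by the tool servo_tool, never from a script. Its argument "moves" is text: rows parted by semicolons, each of 7 numbers parted by spaces: the shift along the tool's x, y, z as a fraction of full scale, then the turn, a rotation vector about the tool's x, y, z as a fraction of full scale, then the gripper's target within -1 to 1 (shut at 1, half-way at 0, fully open at -1). A call has 1 to 20 rows; each row shifts and turns the pose as measured when the row begins, along the tool's axes as they then stand; what a row does not reach is not made up. Full scale, the value 1, is 1000 mm for a shift and 0.5 rad for a turn. A row lasts 1/12 s, in which the tool goes at most 41.7 mm and 7.16 degrees, less where a joint would pass 70% of its speed; a pose out of reach is approached as far as the arm can. A call with a number of a shift or a turn outside -1 to 1 is refused whole. A call with a gripper value outside its range is refused whole. The fingers move at their own pace and stop on an object; "squeeze" is the grip in N (left out, the last holds). Time passes only in rows, so rows that do not move let the fingers close. It gives the time, the measured TCP pose, the force and the opening at its end, in the units of the state.
- env.get_obs(): the state, without advancing time (a new reading comes with each control period).
- env.read_camera(name): name is "side" or "top"; returns a dict with "img" (384x512x3 uint8, red, green, blue), "range_z" (384x512 float32, m along the optical axis (not along the pixel's ray), 0 where there is no reading), "mtx" (3x3 intrinsics, pixels), "k1" (the pictures are not rectified: a ray, as slopes to the right and down, at radius r is drawn at 1 + k1 r^2 times it, then the intrinsics apply), "T" (4x4, takes a point from camera to world coordinates). Camera axes: x right, y up, looking along -z (the intrinsics and any distortion apply to the point x, -y, -z); pixel columns grow to the right and rows downward; lengths in m; the calibration is good to about 2 mm. A picture is of the moment at which its call begins.
- env.sign_off(): hands the job in, once; it reports no verdict.
The state is a dict: "time_s": time; "qpos": joint angles; "joint_velocities": joint speeds; "effort": joint torques, N m; "tool_pos": TCP position; "tool_rot": TCP orientation; "force": force on the tool from outside, world axes, zero at the start; "wrist_torque": the same for the moment, N m; "grip_width": finger opening in m.
Only numpy, scipy, OpenCV 4.12 (cv2) and the standard library are available. Lean on these libraries where they do the work, as an engineer would, in place of code of your own. Each camera call takes 0.05 s, during which the arm holds its last target.

### The job

Take the sliding ladder section of the small garment stand by its grab bar and raise it gently past the pawl, just until you feel the rubber buffer, then lower it gently until its bottom rung is seated on the pawl and the pawl carries it, and let go. Never ram, force or drop the section, and leave the pulley and the hose coupling beside the stand where they are.

Things in the scene. Friction and masses are not known exactly. Their poses are not given: they have to be found in the camera images.
- stand: Fixed lower section of a small garment stand: grey base plate 130 x 170 mm (x, y), 10 mm thick; origin at the centre of its underside, on the table; z up, x away from the robot, turned by up to 0.35 rad. Two aluminium channels at y = -55 and 55 mm, 158 mm high, guide the ladder vertically with 1.5 mm play in x, 2 mm in y. Behind it a grey post, front at x = 36 mm, top at 166 mm.
- lowest_seat (a point): Point fixed on the stand, 78 mm above its origin: the catch rung's centre when seated, if the dark latch head is clamped at its lowest. The head may be up to 40 mm higher on the post; this is NOT reported: feel it. So the ladder rises 50 to 90 mm from rest to seat. The head has a steel pawl, 20 mm wide, hinged behind, lying level; it swings up freely (under 2 N), falls back in 0.3 s.
- lowest_buffer (a point): Point fixed on the stand, 96 mm above its origin: the underside of the rubber buffer (16 mm wide, above the pawl) if the head is at its lowest; it shifts up with the head. The pawl falls back under the rung once the rung is 11 mm above its seat; 13 mm above it the rung meets the buffer, which yields 1 mm per 8 N, at most 8 mm. More than 25 N between ladder and stand harms the latch.
- ladder: Loose sliding aluminium ladder section, upright in the channels, 0.5 to 0.72 kg: two stiles 12 x 12 mm, 208 mm tall, at y = -55 and 55 mm, two round rungs (10 mm diameter, 18 and 158 mm up), a flat grab bar on top. Origin midway between the stile feet, axes as the stand's. At rest its feet stand on the base plate, origin 10 mm above the stand's. It falls if released before the pawl holds it.
- grab_bar (a point): Centre of the ladder's grab bar: flat, 14 mm thick (x), 98 mm clear length (y), 22 mm tall (z), 197 mm above the ladder's origin. Grip it from above, fingers closing along the stand's x. 23 mm is free beneath it down to the upper rung; every part of the stand is at least 25 mm below the bar's underside.
- catch_rung (a point): Centre of the ladder's bottom rung, 10 mm diameter, along y, 18 mm above the ladder's origin: the pawl must come to lie under this rung.
- motor_pulley: Bystander: loose grey V-belt pulley lying flat, 63 mm across, 22 mm high, origin at the centre of its underside, beside the stand at its -y side. Leave alone.
- drain_coupling: Bystander: loose white hose coupling standing upright, 42 mm diameter, 50 mm high, origin at the centre of its underside, beside the stand at its +y side. Leave alone.
Not all that is in view belongs to the job. Leave any orange look-alike of the ladder alone.

How it is judged (in metres and radians):
At the end, for the whole second after the job is handed in: The ladder section hangs latched: released, at rest (under 0.02 m/s), carried by the stand (more than 2 N), upright in its channels (within 0.08 rad), its origin 56 to 105 mm above the stand's origin, which only the pawl can hold it at (z of ladder in the frame of stand between 0.056 and 0.105 m and contact force between ladder and stand above 2 N and angle between ladder's own z axis and vertical below 0.08 rad and linear speed of ladder below 0.02 m/s); the robot touches nothing.
It fails at once if the section is rammed or forced: more than 25 N between section and stand (contact force between ladder and stand above 25 N).
It fails at once if the section is dropped or jerked: faster than 0.25 m/s (linear speed of ladder above 0.25 m/s).
It fails at once if the pulley is moved by more than 15 mm (distance of motor_pulley from where it was at the start of the episode above 0.015 m).
It fails at once if the coupling is moved by more than 15 mm (distance of drain_coupling from where it was at the start of the episode above 0.015 m).
It also fails if it takes over 64 s, if anything falls off the work surface, if the arm or the gripper's body presses on something with over 40 N, if the wrist force passes 120 N, or if a joint passes its speed limit or range.

## Working session

There is one attempt and no reset: what is moved stays moved. The work goes in short steps, Python scripts to look and compute and a tool call to move; the robot and the scene stay as the last step left them, time stands still between calls to the robot, and variables do not carry over. Pictures are saved under pics/ and viewed, and the job is handed in when it is done.

Besides the shell and the picture viewer there is one more tool, called after ">>>" as name(argument=value, ...) on one line, values as JSON. servo_tool: Moves the arm, as the interface text tells. Its arguments: {"type":"object","properties":{"moves":{"type":"string"},"squeeze":{"type":"number"}},"required":["moves"]}

```bash
mkdir -p pics; ls; cat > h.py <<'E'
import numpy as np,cv2
from cell import env
def save(n,s=1.5):
    d=env.read_camera(n); return d
E
python3 - <<'E'
from cell import env
import cv2,numpy as np,pickle
o=env.get_obs();print({k:np.round(v,3) for k,v in o.items()})
for n in ("side","top"):
    d=env.read_camera(n);pickle.dump(d,open(f"{n}0.pkl","wb"))
    cv2.imwrite(f"pics/{n}0.png",cv2.resize(d["img"][:,:,::-1],(768,576)))
    print(n,d["mtx"].round(1).tolist(),d["k1"],d["T"].round(3).tolist())
E
```

```text
pics
{'time_s': np.float64(0.0), 'qpos': array([73.001, 18.441, -4.018, 83.175,  1.296, 78.542, -3.263]), 'joint_velocities': array([-0.01 , -0.065, -0.017, -0.069, -0.017, -0.034,  0.042]), 'effort': array([ 1.0000e-03, -4.9129e+01, -4.0300e-01, -3.1253e+01, -6.4000e-02,
        4.4000e-02,  0.0000e+00]), 'tool_pos': array([ 0.199, -0.618,  0.232]), 'tool_rot': array([-1.79887e+02,  6.00000e-03,  1.78090e+01]), 'force': array([0.583, 0.703, 0.002]), 'wrist_torque': array([0.011, 0.006, 0.014]), 'grip_width': np.float64(0.087)}
side [[453.3, 0.0, 264.2], [0.0, 453.3, 191.2], [0.0, 0.0, 1.0]] 0.0001680919707712035 [[-0.999, -0.033, 0.012, 0.555], [0.029, -0.575, 0.818, 0.938], [-0.02, 0.817, 0.576, 0.784], [0.0, 0.0, 0.0, 1.0]]
top [[455.2, 0.0, 250.0], [0.0, 455.2, 184.5], [0.0, 0.0, 1.0]] -0.08468134311642997 [[-0.016, 0.998, -0.053, 0.454], [-1.0, -0.016, -0.01, 0.023], [-0.011, 0.053, 0.999, 1.067], [0.0, 0.0, 0.0, 1.0]]
```

View pics/side0.png

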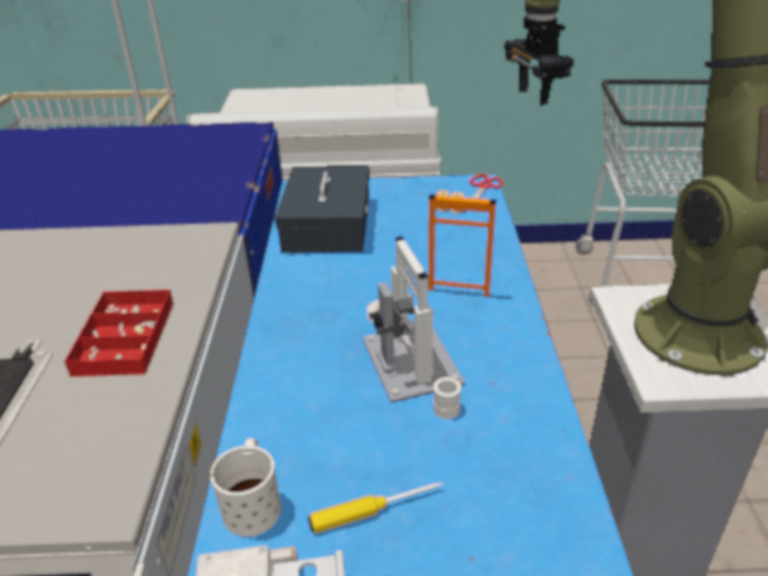

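View pics/top0.png

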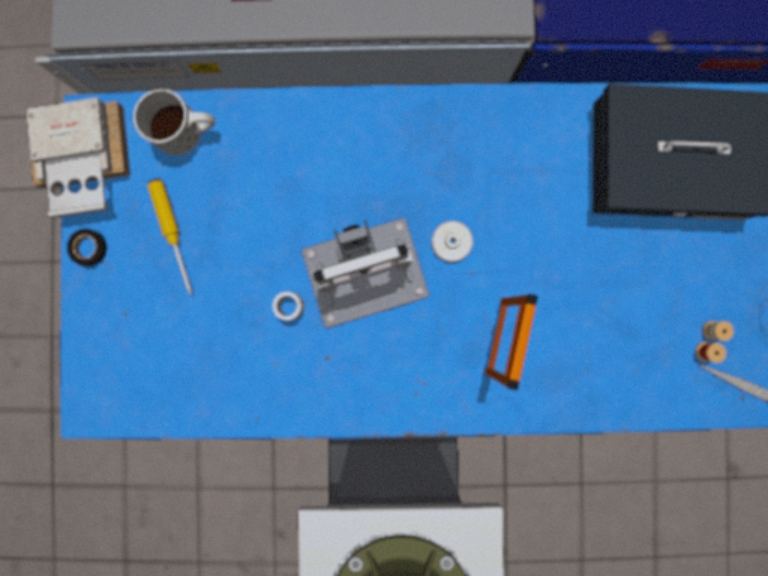

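The top view shows the grab bar from about (317,275) to (408,250), enlarged pixels, the coupling at (287,306), the pulley at (452,241) and the orange look-alike at (512,340). I'll measure the bar and the base plate.

```bash
cat > h.py <<'E'
import numpy as np,cv2
def cloud(d):
    K=d["mtx"];h,w=d["range_z"].shape
    u,v=np.meshgrid(np.arange(w),np.arange(h))
    p=np.stack([u,v],-1).reshape(-1,1,2).astype(float)
    # distortion k1
    s=cv2.undistortPoints(p,K,np.array([d["k1"],0,0,0.])).reshape(h,w,2)
    z=d["range_z"];P=np.stack([s[...,0]*z,-s[...,1]*z,-z],-1)
    W=P@d["T"][:3,:3].T+d["T"][:3,3]; W[z<=0]=np.nan
    return W
def ray(d,uv,zpl):
    s=cv2.undistortPoints(np.array(uv,float).reshape(-1,1,2),d["mtx"],np.array([d["k1"],0,0,0.])).reshape(-1,2)
    R=np.c_[s[:,0],-s[:,1],-np.ones(len(s))]@d["T"][:3,:3].T;o=d["T"][:3,3]
    return o+R*((zpl-o[2])/R[:,2])[:,None]
E
python3 - <<'E'
import pickle,numpy as np,cv2
from h import *
for n in ("top","side"):
    d=pickle.load(open(n+"0.pkl","rb"));W=cloud(d)
    hsv=cv2.cvtColor(d["img"],cv2.COLOR_RGB2HSV)
    reg=(W[...,0]>.45)&(W[...,0]<.78)&(abs(W[...,1])<.15)&(hsv[...,1]<90)
    def rep(m,l):
        P=W[m]; r=cv2.minAreaRect((P[:,:2]*1000).astype(np.float32)); print(n,l,len(P),P.mean(0).round(4),P[:,2].min().round(3),P[:,2].max().round(3),r)
    m=reg&(W[...,2]>.198)
    rep(m,"bar"); rep(m&(hsv[...,2]>130),"bar bright")
    h=np.histogram(W[m][:,2],bins=8);print(h)
    rep(reg&(W[...,2]>.004)&(W[...,2]<.015),"plate")
# plate contour and bar contours by ray, top
d=pickle.load(open("top0.pkl","rb"));W=cloud(d);hsv=cv2.cvtColor(d["img"],cv2.COLOR_RGB2HSV)
b=((hsv[...,1]<100)).astype(np.uint8)
cs,_=cv2.findContours(b,cv2.RETR_EXTERNAL,cv2.CHAIN_APPROX_NONE)
for c in cs:
    if cv2.contourArea(c)>200:
        x,y,w,h=cv2.boundingRect(c)
        if 150<x<330 and 120<y<250:
            p=ray(d,c,0.01)[:,:2]*1000; r=cv2.minAreaRect(p.astype(np.float32)); print((x,y,w,h),r)
E
```

```text
top bar 506 [0.5171 0.0495 0.2175] 0.198 0.224 ((517.5533447265625, 49.74735641479492), (14.226532936096191, 120.79399871826172), 16.302589416503906)
top bar bright 377 [0.5177 0.0496 0.2179] 0.211 0.223 ((517.9033203125, 49.4300422668457), (13.732853889465332, 97.51459503173828), 16.302589416503906)
(array([  6,   4,   8,   9,  10, 149, 264,  56]), array([0.19804035, 0.20124728, 0.20445421, 0.20766114, 0.21086807,
       0.214075  , 0.21728193, 0.22048886, 0.22369579]))
top plate 2575 [0.5143 0.0374 0.0105] 0.004 0.015 ((531.12841796875, 6.7893218994140625), (130.2536163330078, 257.90936279296875), 16.007810592651367)
side bar 285 [0.518  0.0622 0.2123] 0.198 0.22 ((517.9461059570312, 54.60743713378906), (14.417642593383789, 120.29191589355469), 16.108806610107422)
side bar bright 255 [0.5192 0.0583 0.2118] 0.198 0.22 ((517.9461059570312, 54.60743713378906), (14.417642593383789, 120.29191589355469), 16.108806610107422)
(array([ 24,  19,  20,  22,  19,  32, 109,  40]), array([0.19849019, 0.2012067 , 0.20392322, 0.20663973, 0.20935624,
       0.21207275, 0.21478926, 0.21750577, 0.22022229]))
side plate 1199 [0.5265 0.0685 0.009 ] 0.004 0.015 ((530.7762451171875, 9.81756591796875), (129.47964477539062, 262.61102294921875), 16.069637298583984)
(182, 194, 21, 20) ((468.43310546875, 169.06773376464844), (46.79512405395508, 44.193912506103516), 89.1838150024414)
(288, 147, 27, 28) ((564.6322021484375, -86.44961547851562), (60.7301139831543, 63.34310531616211), 88.80610656738281)
(201, 146, 85, 73) ((522.5430908203125, 50.904823303222656), (138.9115447998047, 168.86822509765625), 16.08221435546875)
```

>>> servo_tool(moves="0 0 -0.03 0 0 0 -1; 0 0 -0.03 0 0 0 -1; 0 0 -0.03 0 0 0 -1; 0.025 -0.027 0 0 0 0 -1; 0.025 -0.027 0 0 0 0 -1; 0.025 -0.027 0 0 0 0 -1; 0.025 -0.027 0 0 0 0 -1; 0.025 -0.027 0 0 0 0 -1")

```text
time_s: 0.77
tool_pos: [0.2715, -0.4525, 0.3196]
tool_rot: [-179.3, 0.3, 16.8]
force: [1.1, -0.0, 0.4]
grip_width: 0.087
```

>>> servo_tool(moves="0.025 -0.027 0 0 0 0 -1; 0.025 -0.027 0 0 0 0 -1; 0.025 -0.027 0 0 0 0 -1; 0.025 -0.027 0 0 0 0 -1; 0.025 -0.027 0 0 0 0 -1; 0.025 -0.027 0 0 0 0 -1; 0.025 -0.027 0 0 0 0 -1; 0.025 -0.027 0 0 0 0 -1; 0.025 -0.027 0 0 0 0 -1; 0.025 -0.027 0 0 0 0 -1; 0 0 0 0 0 0 -1")

```text
time_s: 1.68
tool_pos: [0.4378, -0.0942, 0.3185]
tool_rot: [-179.2, 0.4, 17.4]
force: [-0.4, 0.1, -0.2]
grip_width: 0.0868
```

>>> servo_tool(moves="0 0 0 0 0 -0.24 -1; 0 0 0 0 0 -0.24 -1; 0 0 0 0 0 -0.24 -1; 0 0 0 0 0 -0.24 -1; 0 0 0 0 0 -0.24 -1; 0 0 0 0 0 -0.24 -1; 0 0 0 0 0 -0.24 -1; 0 0 0 0 0 -0.24 -1; 0 0 0 0 0 -0.24 -1; 0 0 0 0 0 -0.24 -1; 0 0 0 0 0 -0.24 -1; 0 0 0 0 0 -0.24 -1; 0 0 0 0 0 0 -1")

```text
time_s: 2.77
tool_pos: [0.4348, -0.0908, 0.3138]
tool_rot: [-179.1, -1.0, 103.1]
force: [-0.4, 0.5, -0.2]
grip_width: 0.0871
```

```bash
cat > go.py <<'E'
import sys,numpy as np
from scipy.spatial.transform import Rotation as R
from cell import env
o=env.get_obs()
t=np.array([float(a) for a in sys.argv[1:5]]) # x y z yaw
Rc=R.from_euler('xyz',o["tool_rot"],degrees=True); Rt=R.from_euler('xyz',[180,0,t[3]],degrees=True)
print("t",round(float(o["time_s"]),2),"pos",o["tool_pos"].round(4),"rot",o["tool_rot"].round(2),"F",o["force"].round(2),"w",o["grip_width"])
print("shift tool",Rc.inv().apply(t[:3]-o["tool_pos"]).round(4),"turn",((Rc.inv()*Rt).as_rotvec()/0.5).round(3),"q7",o["qpos"].round(1))
E
python3 go.py .518 .051 .30 106.2
```

```text
t 2.77 pos [ 0.4348 -0.0908  0.3138] rot [-179.06   -0.96  103.15] F [-0.4   0.54 -0.16] w 0.08709440483360627
shift tool [0.1189 0.1135 0.0139] turn [-0.032 -0.034 -0.106] q7 [ 40.3  -7.2 -28.3 101.2  -3.9  86.5  25.7]
```

>>> servo_tool(moves="0.02 0.019 0.002 -0.016 -0.017 -0.05 -1; 0.02 0.019 0.002 -0.016 -0.017 -0.05 -1; 0.02 0.019 0.002 0 0 0 -1; 0.02 0.019 0.002 0 0 0 -1; 0.02 0.019 0.002 0 0 0 -1; 0.018 0.018 0 0 0 0 -1; 0 0 0 0 0 0 -1; 0 0 0 0 0 0 -1")

```text
time_s: 3.43
tool_pos: [0.5154, 0.0546, 0.3011]
tool_rot: [-179.9, -0.0, 104.1]
force: [-0.9, -0.9, 0.2]
grip_width: 0.0873
```

```bash
python3 go.py .518 .051 .26 106.2; python3 - <<'E'
from cell import env
import cv2,pickle
for n in ("side","top"):
    d=env.read_camera(n);pickle.dump(d,open(f"{n}1.pkl","wb"))
    cv2.imwrite(f"pics/{n}1.png",cv2.resize(d["img"][:,:,::-1],(768,576)))
E
```

```text
t 3.43 pos [0.5154 0.0546 0.3011] rot [-1.7990e+02 -2.0000e-02  1.0413e+02] F [-0.94 -0.88  0.18] w 0.08728031347264642
shift tool [-0.0041  0.0017  0.0411] turn [-0.004 -0.001 -0.072] q7 [ 30.4   2.9 -40.5  94.2   1.9  83.7   3.9]
```

View pics/side1.png

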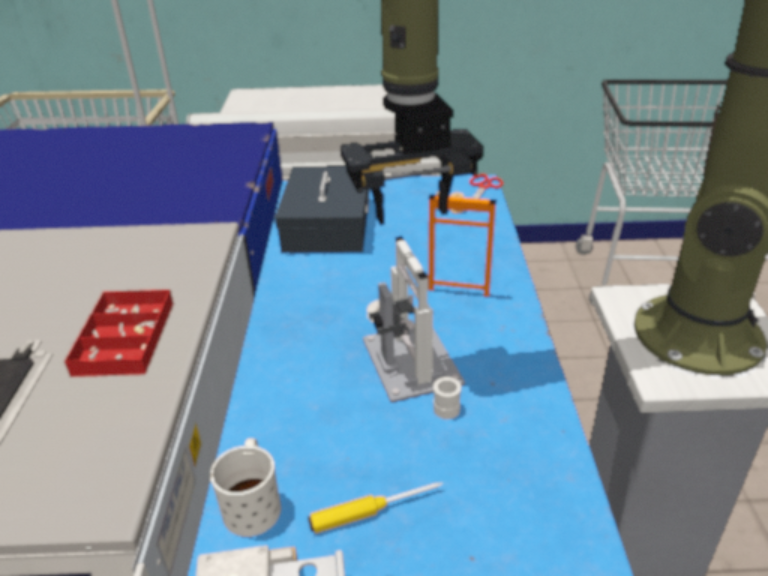

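The side view shows the open fingers at (378,205) and (445,195), straddling the bar's line above the stand. I'll fix the yaw and then descend.

>>> servo_tool(moves="-0.004 0.002 0.02 -0.004 0 -0.072 -1; 0 0 0.02 0 0 0 -1; 0 0 0 0 0 0 -1; 0 0 0 0 0 0 -1")

```text
time_s: 3.87
tool_pos: [0.5178, 0.0448, 0.2615]
tool_rot: [179.9, 0.2, 105.6]
force: [-0.0, -0.3, 0.9]
grip_width: 0.0868
```

```bash
python3 go.py .518 .051 .20 106.2
```

```text
t 3.87 pos [0.5178 0.0448 0.2615] rot [179.9    0.22 105.56] F [-0.03 -0.32  0.9 ] w 0.08681475100652303
shift tool [0.0062 0.0017 0.0615] turn [ 0.003  0.008 -0.022] q7 [ 30.8   3.8 -40.2  98.    2.7  79.    5.7]
```

>>> servo_tool(moves="0.006 0.002 0.02 0 0.008 -0.022 -1; 0 0 0.02 0 0 0 -1; 0 0 0.01 0 0 0 -1; 0 0 0 0 0 0 -1; 0 0 0 0 0 0 -1")

```text
time_s: 4.28
tool_pos: [0.5202, 0.0467, 0.2155]
tool_rot: [179.6, 0.3, 105.6]
force: [-0.3, -0.4, 0.6]
grip_width: 0.0873
```

```bash
python3 go.py .518 .051 .20 106.2
```

```text
t 4.28 pos [0.5202 0.0467 0.2155] rot [179.58   0.26 105.62] F [-0.27 -0.41  0.58] w 0.08728039848282677
shift tool [ 0.0048 -0.0011  0.0155] turn [ 0.014  0.009 -0.02 ] q7 [ 30.3   5.6 -40.4 101.8   4.   73.6   4.5]
```

>>> servo_tool(moves="0.005 -0.001 0.008 0.014 0.009 -0.03 -1; 0 0 0.007 0 0 0 -1; 0 0 0 0 0 0 -1; 0 0 0 0 0 0 -1")

```text
time_s: 4.62
tool_pos: [0.5196, 0.0513, 0.2027]
tool_rot: [179.8, 0.1, 106.5]
force: [0.8, 0.1, -0.1]
grip_width: 0.0871
```

```bash
python3 go.py .518 .051 .20 106.2;python3 - <<'E'
from cell import env
import cv2,pickle
for n in ("side","top"):
    d=env.read_camera(n);pickle.dump(d,open(f"{n}2.pkl","wb"))
    cv2.imwrite(f"pics/{n}2.png",cv2.resize(d["img"][80:300,150:380,::-1],None,fx=2.5,fy=2.5))
E
python3 go.py .518 .051 .20 106.2
```

```text
t 4.62 pos [0.5196 0.0513 0.2027] rot [1.7976e+02 9.0000e-02 1.0649e+02] F [ 0.75  0.06 -0.12] w 0.08709406719849945
shift tool [ 0.0002 -0.0017  0.0027] turn [0.008 0.003 0.01 ] q7 [ 29.9   6.3 -40.7 102.6   4.4  72.4   4.5]
t 4.72 pos [0.5196 0.0512 0.2027] rot [1.7976e+02 9.0000e-02 1.0648e+02] F [-0.29 -0.37  0.24] w 0.08695579896150804
shift tool [ 0.0003 -0.0016  0.0027] turn [0.008 0.003 0.01 ] q7 [ 29.9   6.3 -40.7 102.6   4.4  72.4   4.5]
```

View pics/side2.png

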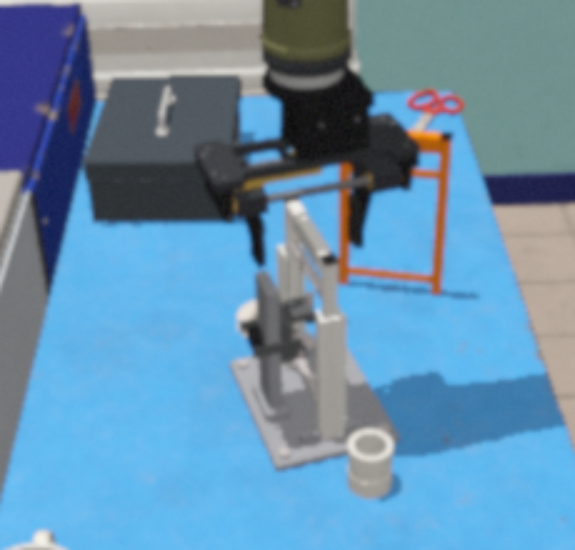

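View pics/top2.png

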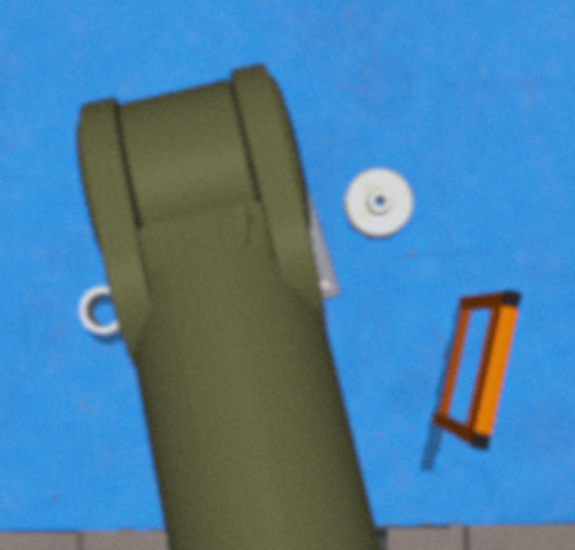

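The side view shows the fingers at (257,240) and (360,220), either side of the bar at about (300,235). I'll close in stages with a light squeeze.

>>> servo_tool(moves="0 -0.001 0.003 0.008 0 0.01 0; 0 0 0 0 0 0 0.3; 0 0 0 0 0 0 0.5; 0 0 0 0 0 0 0.5; 0 0 0 0 0 0 0.5; 0 0 0 0 0 0 0.5", squeeze=4)

```text
time_s: 5.22
tool_pos: [0.5191, 0.0508, 0.2002]
tool_rot: [179.9, 0.1, 106.1]
force: [-0.1, 0.6, 0.0]
grip_width: 0.055
```

```bash
python3 go.py .518 .051 .20 106.2;python3 - <<'E'
from cell import env
import cv2,pickle
for n in ("side",):
    d=env.read_camera(n);pickle.dump(d,open(f"{n}3.pkl","wb"))
    cv2.imwrite(f"pics/{n}3.png",cv2.resize(d["img"][120:220,200:320,::-1],None,fx=5,fy=5))
E
```

```text
t 5.22 pos [0.5191 0.0508 0.2002] rot [1.7995e+02 1.2000e-01 1.0615e+02] F [-0.14  0.6   0.04] w 0.05497917935252368
shift tool [ 0.0005 -0.001   0.0002] turn [ 0.002  0.004 -0.002] q7 [ 29.8   6.5 -40.7 102.7   4.6  72.3   4.1]
```

View pics/side3.png

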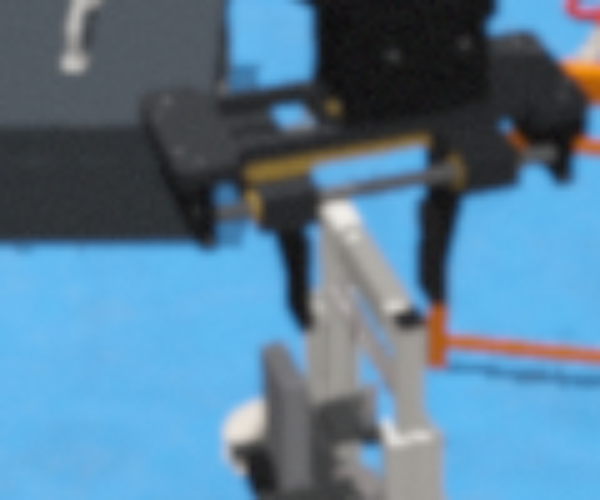

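Both fingers are clear and roughly centred on the bar. I'll keep closing with 4 N.

>>> servo_tool(moves="0 0 0 0 0 0 0.5; 0 0 0 0 0 0 0.5; 0 0 0 0 0 0 0.5; 0 0 0 0 0 0 0.5; 0 0 0 0 0 0 0.5; 0 0 0 0 0 0 0.6; 0 0 0 0 0 0 0.6")

```text
time_s: 5.85
tool_pos: [0.5191, 0.0508, 0.2003]
tool_rot: [179.9, 0.1, 106.1]
force: [-0.2, 0.1, -0.8]
grip_width: 0.0186
```

>>> servo_tool(moves="0 0 0 0 0 0 0.7; 0 0 0 0 0 0 0.72; 0 0 0 0 0 0 0.74; 0 0 0 0 0 0 0.74")

```text
time_s: 6.18
tool_pos: [0.5189, 0.0508, 0.2003]
tool_rot: [180.0, 0.1, 106.2]
force: [-0.5, -0.3, 1.0]
grip_width: 0.0141
```

>>> servo_tool(moves="0 0 0 0 0 0 0.76; 0 0 0 0 0 0 0.76; 0 0 0 0 0 0 0.78")

```text
time_s: 6.43
tool_pos: [0.5188, 0.0507, 0.2003]
tool_rot: [180.0, 0.1, 106.1]
force: [0.3, 0.3, 0.2]
grip_width: 0.0135
```

>>> servo_tool(moves="0 0 0 0 0 0 1; 0 0 0 0 0 0 1; 0 0 0 0 0 0 1", squeeze=10)

```text
time_s: 6.68
tool_pos: [0.5187, 0.0507, 0.2003]
tool_rot: [180.0, 0.1, 106.1]
force: [0.8, -0.3, 0.1]
grip_width: 0.0142
```

>>> servo_tool(moves="0 0 0 0 0 0 1; 0 0 0 0 0 0 1; 0 0 0 0 0 0 1", squeeze=25)

```text
time_s: 6.93
tool_pos: [0.5187, 0.0507, 0.2003]
tool_rot: [180.0, 0.1, 106.2]
force: [-0.3, -0.6, 0.8]
grip_width: 0.0139
```

```bash
python3 go.py .518 .051 .25 106.2; python3 -c "
from cell import env
print(env.get_obs()['wrist_torque'])"
```

```text
t 6.93 pos [0.5187 0.0507 0.2003] rot [1.8000e+02 1.3000e-01 1.0615e+02] F [-0.3  -0.58  0.83] w 0.013913769627027695
shift tool [ 0.0004 -0.0006 -0.0497] turn [ 0.     0.005 -0.002] q7 [ 29.8   6.5 -40.7 102.7   4.6  72.3   4.1]
[-0.04483979  0.0098674   0.02009912]
```

>>> servo_tool(moves="0 0 -0.001 0 0 0 1; 0 0 -0.002 0 0 0 1; 0 0 -0.002 0 0 0 1; 0 0 -0.002 0 0 0 1; 0 0 -0.002 0 0 0 1; 0 0 0 0 0 0 1")

```text
time_s: 7.43
tool_pos: [0.5167, 0.0506, 0.2056]
tool_rot: [-179.7, -0.0, 106.2]
force: [1.4, 0.3, -5.1]
grip_width: 0.0134
```

```bash
python3 go.py .5187 .0507 .25 106.15; python3 -c "
from cell import env
print(env.get_obs()['wrist_torque'])"
```

```text
t 7.43 pos [0.5167 0.0506 0.2056] rot [-1.7972e+02 -4.0000e-02  1.0616e+02] F [ 1.37  0.28 -5.15] w 0.013413056508237466
shift tool [-0.0005  0.0017 -0.0444] turn [-0.01  -0.002  0.   ] q7 [ 29.9   6.2 -40.6 102.4   4.2  73.2   4.3]
[ 0.15140921 -0.49214635 -0.01388765]
```

>>> servo_tool(moves="0 0.001 -0.003 -0.005 0 0 1; 0 0.001 -0.003 -0.005 0 0 1; 0 0 -0.003 0 0 0 1; 0 0 -0.003 0 0 0 1; 0 0 0 0 0 0 1")

```text
time_s: 7.85
tool_pos: [0.5177, 0.051, 0.2184]
tool_rot: [-179.9, -0.1, 106.2]
force: [0.3, 0.1, -5.7]
grip_width: 0.014
```

```bash
python3 go.py .5187 .0507 .25 106.15; python3 -c "
from cell import env
print(env.get_obs()['wrist_torque'])"
```

```text
t 7.85 pos [0.5177 0.051  0.2184] rot [-1.7986e+02 -6.0000e-02  1.0615e+02] F [ 0.3   0.13 -5.66] w 0.013967032739170554
shift tool [-0.0005  0.0008 -0.0316] turn [-0.005 -0.002  0.   ] q7 [ 30.    5.7 -40.6 101.3   3.8  74.5   4.7]
[ 0.02806334 -0.22999136  0.04683142]
```

>>> servo_tool(moves="0 0.001 -0.004 -0.005 0 0 1; 0 0 -0.004 0 0 0 1; 0 0 -0.004 0 0 0 1; 0 0 -0.004 0 0 0 1; 0 0 -0.004 0 0 0 1; 0 0 -0.003 0 0 0 1; 0 0 0 0 0 0 1")

```text
time_s: 8.43
tool_pos: [0.5186, 0.0513, 0.2444]
tool_rot: [180.0, -0.0, 106.2]
force: [0.1, 0.0, -6.0]
grip_width: 0.0139
```

```bash
python3 go.py .5187 .0507 .25 106.15; python3 -c "
from cell import env
print(env.get_obs()['wrist_torque'])"
```

```text
t 8.43 pos [0.5186 0.0513 0.2444] rot [ 1.7999e+02 -4.0000e-02  1.0616e+02] F [ 0.14  0.   -5.97] w 0.013864479387737846
shift tool [-0.0006 -0.0001 -0.0056] turn [ 0.    -0.001  0.   ] q7 [ 30.3   4.7 -40.6  99.2   3.1  77.3   5.3]
[ 0.02538281 -0.1870669  -0.02215789]
```

```bash
python3 - <<'E'
from h import *
import pickle
d=pickle.load(open("side0.pkl","rb"));W=cloud(d)
c=np.array([.518,.0515]);a=np.deg2rad(16.15)
x=(W[...,0]-c[0])*np.cos(a)+(W[...,1]-c[1])*np.sin(a);y=-(W[...,0]-c[0])*np.sin(a)+(W[...,1]-c[1])*np.cos(a);z=W[...,2]
g=d["img"].mean(2)
for lo in range(20,180,6):
    m=(abs(y)<40)&(x>-.02)&(x<.08)&(abs(y)<.035)&(z>lo/1000)&(z<(lo+6)/1000)
    if m.sum(): print(lo,m.sum(),"x",np.percentile(x[m]*1000,[5,50,95]).round(),"y",np.percentile(y[m]*1000,[5,95]).round(),"grey",np.percentile(g[m],[5,50,95]).round())
cv2.imwrite("pics/side0c.png",cv2.resize(d["img"][150:270,230:320,::-1],None,fx=6,fy=5,interpolation=cv2.INTER_CUBIC))
E
```

```text
20 47 x [32. 49. 54.] y [-18.  24.] grey [103. 125. 155.]
26 64 x [-3.  4. 50.] y [-31.  20.] grey [ 96. 132. 185.]
32 24 x [ 0. 40. 50.] y [-21.  21.] grey [ 85. 103. 187.]
38 19 x [41. 49. 50.] y [-11.  21.] grey [ 79.  98. 108.]
44 16 x [38. 47. 50.] y [-13.  20.] grey [ 80. 101. 122.]
50 13 x [40. 46. 50.] y [-2. 20.] grey [ 84. 101. 113.]
56 18 x [38. 49. 51.] y [-9. 20.] grey [ 83.  99. 131.]
62 17 x [38. 48. 50.] y [-12.  19.] grey [ 84.  99. 137.]
68 15 x [37. 47. 50.] y [ 5. 21.] grey [ 86. 101. 137.]
74 25 x [10. 38. 50.] y [ 7. 20.] grey [ 84. 102. 145.]
80 56 x [-3. 19. 48.] y [-7. 19.] grey [ 59. 102. 137.]
86 36 x [ 1. 15. 49.] y [-7. 19.] grey [ 56.  96. 136.]
92 29 x [22. 48. 65.] y [-23.  24.] grey [ 55.  74. 130.]
98 66 x [22. 52. 63.] y [-23.  25.] grey [46. 63. 92.]
104 88 x [22. 50. 64.] y [-23.  24.] grey [ 32.  73. 125.]
110 46 x [ 5. 48. 61.] y [-6. 19.] grey [ 39.  72. 101.]
116 40 x [ 4. 36. 50.] y [-11.  19.] grey [ 59.  92. 102.]
122 97 x [ 2. 23. 50.] y [-11.  18.] grey [ 64.  91. 118.]
128 57 x [ 2. 16. 50.] y [-12.  19.] grey [ 86. 103. 121.]
134 24 x [-2. 44. 50.] y [-9. 21.] grey [ 91. 100. 146.]
140 23 x [-0. 47. 50.] y [-13.  20.] grey [ 92. 100. 150.]
146 19 x [39. 48. 50.] y [-17.  20.] grey [ 93.  99. 129.]
152 21 x [39. 48. 50.] y [-15.  20.] grey [ 96.  99. 127.]
158 40 x [38. 46. 50.] y [-16.  20.] grey [101. 142. 169.]
164 58 x [-1. 39. 47.] y [-24.  21.] grey [141. 162. 170.]
170 45 x [-3.  1.  4.] y [-31.  29.] grey [137. 145. 162.]
```

View pics/side0c.png

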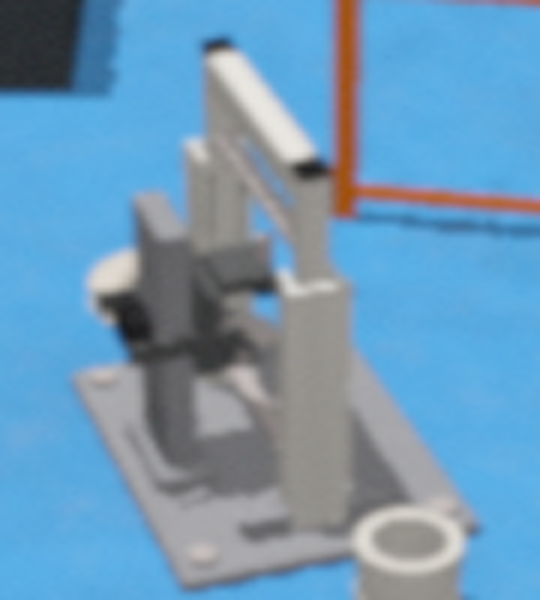

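From range data the pawl's top is near z = 87 mm and the buffer's underside near 110 mm, so I expect the buffer at a TCP height of about 0.277. I'll check this by feel in small steps.

>>> servo_tool(moves="0 0 -0.002 0 0 0 1; 0 0 -0.002 0 0 0 1; 0 0 -0.002 0 0 0 1; 0 0 -0.002 0 0 0 1; 0 0 -0.002 0 0 0 1; 0 0 -0.002 0 0 0 1; 0 0 0 0 0 0 1")

```text
time_s: 9.02
tool_pos: [0.5182, 0.0512, 0.2571]
tool_rot: [-179.9, -0.1, 106.2]
force: [0.5, 0.3, -6.1]
grip_width: 0.0138
```

>>> servo_tool(moves="0 0 -0.002 0 0 0 1; 0 0 -0.002 0 0 0 1; 0 0 0 0 0 0 1")

```text
time_s: 9.27
tool_pos: [0.518, 0.0512, 0.2614]
tool_rot: [-179.9, -0.1, 106.2]
force: [-0.5, -0.0, -5.6]
grip_width: 0.0133
```

```bash
python3 go.py .5187 .0507 .277 106.15; python3 -c "
from cell import env
print(env.get_obs()['wrist_torque'])"
```

```text
t 9.27 pos [0.518  0.0512 0.2614] rot [-1.7991e+02 -7.0000e-02  1.0616e+02] F [-0.51 -0.01 -5.58] w 0.013343149998411985
shift tool [-0.0006  0.0005 -0.0156] turn [-0.003 -0.002  0.   ] q7 [ 30.4   4.2 -40.5  97.7   2.7  79.3   5.6]
[ 0.00616657 -0.11093043 -0.00899685]
```

>>> servo_tool(moves="0 0.0005 -0.002 -0.003 0 0 1; 0 0 -0.002 0 0 0 1; 0 0 0 0 0 0 1")

```text
time_s: 9.52
tool_pos: [0.5185, 0.0513, 0.2658]
tool_rot: [-180.0, -0.1, 106.2]
force: [-0.3, 0.8, -6.0]
grip_width: 0.0144
```

>>> servo_tool(moves="0 0 -0.002 0 0 0 1; 0 0 -0.001 0 0 0 1; 0 0 0 0 0 0 1")

```text
time_s: 9.77
tool_pos: [0.5185, 0.0513, 0.2692]
tool_rot: [180.0, -0.1, 106.2]
force: [-0.3, 0.1, -5.5]
grip_width: 0.014
```

>>> servo_tool(moves="0 0 -0.001 0 0 0 1; 0 0 -0.001 0 0 0 1; 0 0 0 0 0 0 1")

```text
time_s: 10.02
tool_pos: [0.5185, 0.0513, 0.2714]
tool_rot: [180.0, -0.1, 106.2]
force: [-0.3, -0.6, -6.3]
grip_width: 0.014
```

>>> servo_tool(moves="0 0 -0.001 0 0 0 1; 0 0 -0.001 0 0 0 1; 0 0 0 0 0 0 1")

```text
time_s: 10.27
tool_pos: [0.5185, 0.0514, 0.2736]
tool_rot: [180.0, -0.1, 106.2]
force: [0.3, -0.4, -6.0]
grip_width: 0.0138
```

>>> servo_tool(moves="0 0 -0.001 0 0 0 1; 0 0 0 0 0 0 1")

```text
time_s: 10.43
tool_pos: [0.5185, 0.0513, 0.2747]
tool_rot: [180.0, -0.1, 106.2]
force: [0.6, 0.4, -6.2]
grip_width: 0.0139
```

>>> servo_tool(moves="0 0 -0.001 0 0 0 1; 0 0 0 0 0 0 1")

```text
time_s: 10.6
tool_pos: [0.5185, 0.0514, 0.2758]
tool_rot: [180.0, -0.1, 106.2]
force: [0.4, 0.2, -5.7]
grip_width: 0.0137
```

>>> servo_tool(moves="0 0 -0.001 0 0 0 1; 0 0 0 0 0 0 1")

```text
time_s: 10.77
tool_pos: [0.5185, 0.0514, 0.2769]
tool_rot: [180.0, -0.1, 106.2]
force: [-0.6, 0.2, -4.8]
grip_width: 0.0135
```

```bash
python3 - <<'E'
from cell import env
import cv2,pickle
d=env.read_camera("side");pickle.dump(d,open("side4.pkl","wb"))
cv2.imwrite("pics/side4.png",cv2.resize(d["img"][120:270,220:330,::-1],None,fx=5,fy=4,interpolation=cv2.INTER_CUBIC))
E
```

```text
(no output)
```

View pics/side4.png

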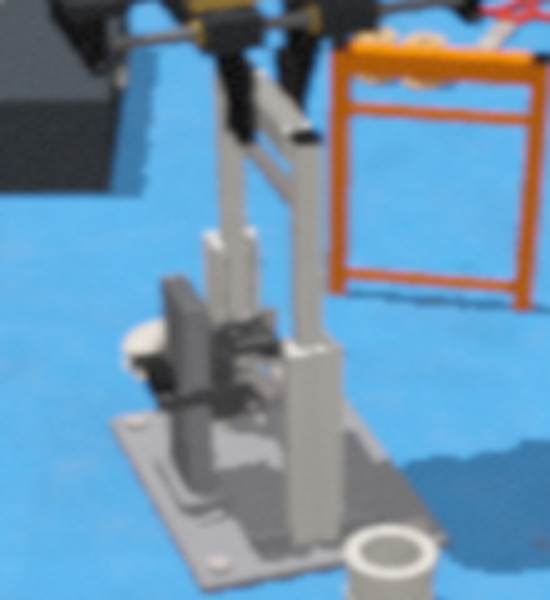

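The ladder is raised in its channels, with its bottom rung, at about (265,370), just under the buffer. I'll keep going 1 mm at a time.

>>> servo_tool(moves="0 0 -0.001 0 0 0 1; 0 0 0 0 0 0 1")

```text
time_s: 10.98
tool_pos: [0.5182, 0.0513, 0.2772]
tool_rot: [-180.0, -0.1, 106.2]
force: [0.2, 0.2, -8.3]
grip_width: 0.014
```

>>> servo_tool(moves="0 0 0 0 0 0 1")

```text
time_s: 11.07
tool_pos: [0.5182, 0.0513, 0.277]
tool_rot: [-180.0, -0.1, 106.2]
force: [0.3, 0.7, -6.7]
grip_width: 0.0137
```

>>> servo_tool(moves="0 0 -0.001 0 0 0 1")

```text
time_s: 11.15
tool_pos: [0.5181, 0.0513, 0.2777]
tool_rot: [-179.9, -0.1, 106.2]
force: [0.8, -0.3, -10.7]
grip_width: 0.0139
```

>>> servo_tool(moves="0 0 -0.001 0 0 0 1")

```text
time_s: 11.23
tool_pos: [0.5178, 0.0511, 0.278]
tool_rot: [-179.9, -0.1, 106.2]
force: [1.9, -0.4, -12.4]
grip_width: 0.0139
```

The buffer is felt: about 6.5 N of extra push from TCP z = 0.277, which matches the prediction. I'll wait for the pawl to fall, then lower; the seat should be near 0.264.

>>> servo_tool(moves="0 0.0005 0 -0.003 0 0 1; 0 0 0 0 0 0 1; 0 0 0 0 0 0 1; 0 0 0 0 0 0 1; 0 0 0 0 0 0 1; 0 0 0 0 0 0 1; 0 0 0 0 0 0 1")

```text
time_s: 11.82
tool_pos: [0.5181, 0.0512, 0.2775]
tool_rot: [-179.9, -0.1, 106.2]
force: [1.1, -0.5, -9.6]
grip_width: 0.0136
```

```bash
python3 go.py .5185 .0511 .264 106.15
```

```text
t 11.82 pos [0.5181 0.0512 0.2775] rot [-1.7992e+02 -1.5000e-01  1.0616e+02] F [ 1.11 -0.49 -9.63] w 0.013578787625748854
shift tool [-0.0002  0.0003  0.0135] turn [-0.003 -0.005  0.   ] q7 [ 30.5   3.7 -40.5  96.2   2.3  81.    5.9]
```

>>> servo_tool(moves="0 0 0.001 0 0 0 1; 0 0 0.001 0 0 0 1; 0 0 0.001 0 0 0 1; 0 0 0.001 0 0 0 1; 0 0 0.001 0 0 0 1; 0 0 0.001 0 0 0 1; 0 0 0 0 0 0 1")

```text
time_s: 12.4
tool_pos: [0.5189, 0.0515, 0.2732]
tool_rot: [179.9, -0.1, 106.2]
force: [-0.8, -0.6, -6.8]
grip_width: 0.0138
```

>>> servo_tool(moves="0 0 0.001 0 0 0 1; 0 0 0.001 0 0 0 1; 0 0 0.001 0 0 0 1; 0 0 0 0 0 0 1")

```text
time_s: 12.73
tool_pos: [0.5189, 0.0515, 0.2699]
tool_rot: [179.9, -0.1, 106.2]
force: [-0.7, 0.3, -6.3]
grip_width: 0.014
```

>>> servo_tool(moves="0 0 0.001 0 0 0 1; 0 0 0.001 0 0 0 1; 0 0 0.001 0 0 0 1; 0 0 0 0 0 0 1")

```text
time_s: 13.07
tool_pos: [0.5189, 0.0515, 0.2665]
tool_rot: [179.9, -0.1, 106.2]
force: [0.0, 0.5, -6.1]
grip_width: 0.0138
```

>>> servo_tool(moves="0 0 0.001 0 0 0 1; 0 0 0.001 0 0 0 1; 0 0 0 0 0 0 1")

```text
time_s: 13.32
tool_pos: [0.5189, 0.0515, 0.2643]
tool_rot: [179.9, -0.1, 106.2]
force: [0.0, -0.6, -6.4]
grip_width: 0.0141
```

>>> servo_tool(moves="0 0 0.001 0 0 0 1; 0 0 0 0 0 0 1")

```text
time_s: 13.48
tool_pos: [0.5191, 0.0515, 0.2639]
tool_rot: [179.9, -0.1, 106.2]
force: [-1.1, 0.1, -7.3]
grip_width: 0.0136
```

>>> servo_tool(moves="0 0 0.001 0 0 0 1; 0 0 0 0 0 0 1")

```text
time_s: 13.65
tool_pos: [0.5191, 0.0515, 0.2639]
tool_rot: [179.9, -0.0, 106.2]
force: [-0.8, 0.3, -6.8]
grip_width: 0.0139
```

```bash
python3 go.py .5189 .0515 .264 106.15;  python3 -c "
from cell import env
print(env.get_obs()['wrist_torque'])"
```

```text
t 13.65 pos [0.5191 0.0515 0.2639] rot [ 1.7988e+02 -3.0000e-02  1.0616e+02] F [-0.76  0.32 -6.83] w 0.013919208913789258
shift tool [ 0.     -0.0002 -0.0001] turn [ 0.004 -0.001  0.001] q7 [ 30.4   4.  -40.5  97.5   2.6  79.3   5.7]
[-0.04567237  0.10726754 -0.02183773]
```

>>> servo_tool(moves="0 0 0.001 0 0 0 1")

```text
time_s: 13.73
tool_pos: [0.5193, 0.0516, 0.2637]
tool_rot: [179.8, 0.0, 106.2]
force: [-2.2, 0.1, 5.3]
grip_width: 0.0142
```

>>> servo_tool(moves="0 0 0.001 0 0 0 1")

```text
time_s: 13.82
tool_pos: [0.5193, 0.0516, 0.2637]
tool_rot: [179.8, 0.0, 106.2]
force: [-4.5, 0.3, 3.2]
grip_width: 0.0139
```

The push of about 11 N net at TCP 0.2637 is 13.3 mm below buffer contact, which is the stated seat. I'll ease off the side load and check with a picture before letting go.

>>> servo_tool(moves="0 -0.0005 0 0.005 0 0 1; 0 0 0 0 0 0 1")

```text
time_s: 13.98
tool_pos: [0.5191, 0.0516, 0.2638]
tool_rot: [179.9, 0.0, 106.2]
force: [-1.1, -0.8, -1.3]
grip_width: 0.0134
```

```bash
python3 - <<'E'
from cell import env
import cv2,pickle
d=env.read_camera("side");pickle.dump(d,open("side5.pkl","wb"))
cv2.imwrite("pics/side5.png",cv2.resize(d["img"][170:250,240:310,::-1],None,fx=8,fy=7,interpolation=cv2.INTER_CUBIC))
E
python3 go.py .5189 .0515 .264 106.15
```

```text
t 14.03 pos [0.5191 0.0516 0.2638] rot [1.7991e+02 4.0000e-02 1.0617e+02] F [-1.47 -0.53 -1.63] w 0.0137938606705375
shift tool [-0.0001 -0.0002 -0.0002] turn [0.003 0.001 0.001] q7 [ 30.4   4.1 -40.6  97.5   2.7  79.3   5.6]
```

View pics/side5.png

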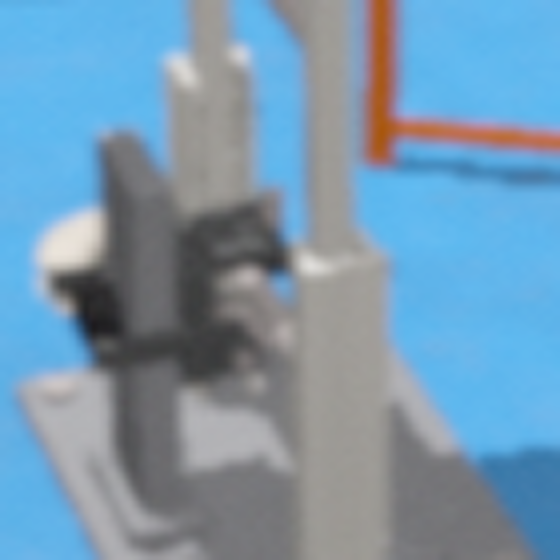

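The light rung at (255,295) lies above the pawl at (245,345) and beneath the dark buffer. I'll ease the grip first, with a slight downward bias so the pawl takes the weight.

>>> servo_tool(moves="0 0 0.0005 0 0 0 1; 0 0 0 0 0 0 1; 0 0 0 0 0 0 1", squeeze=8)

```text
time_s: 14.28
tool_pos: [0.5192, 0.0516, 0.2638]
tool_rot: [179.9, 0.1, 106.2]
force: [-2.2, -0.0, -0.3]
grip_width: 0.0138
```

>>> servo_tool(moves="0 0 0 0 0 0 0.9; 0 0 0 0 0 0 0.8; 0 0 0 0 0 0 0.8", squeeze=3)

```text
time_s: 14.53
tool_pos: [0.5192, 0.0516, 0.2638]
tool_rot: [179.9, 0.0, 106.2]
force: [-1.6, -0.7, -0.1]
grip_width: 0.014
```

>>> servo_tool(moves="0 0 0 0 0 0 0.66; 0 0 0 0 0 0 0.62; 0 0 0 0 0 0 0.58; 0 0 0 0 0 0 0.54; 0 0 0 0 0 0 0.5")

```text
time_s: 14.95
tool_pos: [0.5214, 0.0519, 0.2648]
tool_rot: [179.6, 0.1, 106.2]
force: [0.1, 0.7, -0.1]
grip_width: 0.0205
```

```bash
python3 go.py .5189 .0515 .264 106.15
```

```text
t 14.95 pos [0.5214 0.0519 0.2648] rot [1.7957e+02 1.0000e-01 1.0616e+02] F [ 0.09  0.71 -0.12] w 0.020545946946574366
shift tool [ 0.0003 -0.0025  0.0008] turn [0.015 0.004 0.   ] q7 [ 30.4   4.1 -40.6  97.4   2.8  79.1   5.6]
```

>>> servo_tool(moves="0 -0.002 0 0.01 0 0 0.3; 0 0 0 0 0 0 0.1; 0 0 0 0 0 0 -0.1; 0 0 0 0 0 0 -0.2; 0 0 0 0 0 0 -0.2; 0 0 0 0 0 0 -0.2; 0 0 0 0 0 0 -0.2")

```text
time_s: 15.53
tool_pos: [0.52, 0.0513, 0.2653]
tool_rot: [179.8, 0.1, 106.2]
force: [-0.4, 0.6, -0.6]
grip_width: 0.0514
```

```bash
python3 go.py .519 .0515 .264 106.15
```

```text
t 15.53 pos [0.52   0.0513 0.2653] rot [1.7977e+02 1.3000e-01 1.0616e+02] F [-0.43  0.6  -0.61] w 0.05139572817585256
shift tool [ 0.0004 -0.0009  0.0013] turn [0.008 0.005 0.   ] q7 [ 30.4   4.  -40.5  97.4   2.8  79.4   5.6]
```

Released with no load on the tool. I'll retreat straight up and away.

>>> servo_tool(moves="0 0 -0.01 0 0 0 -0.2; 0 0 -0.015 0 0 0 -0.2; 0 0 -0.015 0 0 0 -0.2; 0 0 -0.015 0 0 0 -0.2; 0 0 -0.015 0 0 0 -0.2; 0 0 -0.015 0 0 0 -0.2; 0 0 -0.015 0 0 0 -0.2; 0 0 0 0 0 0 -0.2")

```text
time_s: 16.2
tool_pos: [0.5189, 0.0515, 0.3738]
tool_rot: [179.8, 0.1, 106.2]
force: [0.0, 0.1, 0.3]
grip_width: 0.0523
```

>>> servo_tool(moves="-0.025 0 0 0 0 0 -0.2; -0.025 0 0 0 0 0 -0.2; -0.025 0 0 0 0 0 -0.2; -0.025 0 0 0 0 0 -0.2; -0.025 0 0 0 0 0 -0.2; -0.025 0 0 0 0 0 -0.2; -0.025 0 0 0 0 0 -0.2; -0.025 0 0 0 0 0 -0.2; 0 0 0 0 0 0 -0.2; 0 0 0 0 0 0 -0.2")

```text
time_s: 17.03
tool_pos: [0.5771, -0.1459, 0.3732]
tool_rot: [179.7, 0.1, 106.6]
force: [0.1, 0.2, 0.3]
grip_width: 0.052
```

```bash
python3 - <<'E'
from cell import env
from h import *
o=env.get_obs();print(o["time_s"],o["tool_pos"].round(3),o["force"].round(2))
for n in ("side","top"):
    d=env.read_camera(n)
    cv2.imwrite(f"pics/{n}6.png",cv2.resize(d["img"][:,:,::-1],(768,576)))
    W=cloud(d);hsv=cv2.cvtColor(d["img"],cv2.COLOR_RGB2HSV)
    m=(abs(W[...,0]-.518)<.06)&(abs(W[...,1]-.05)<.09)&(W[...,2]>.265)&(W[...,2]<.3)&(hsv[...,1]<90)
    P=W[m];print(n,len(P),P.mean(0).round(4),np.percentile(P[:,2],[5,50,95]).round(4),cv2.minAreaRect((P[:,:2]*1000).astype(np.float32)))
    for nm,c in (("pulley",(.565,-.086)),("coupl",(.468,.169))):
        m=(np.hypot(W[...,0]-c[0],W[...,1]-c[1])<.06)&(W[...,2]>.015)&(W[...,2]<.06)&(hsv[...,1]<90)
        if m.sum()>5: print(nm,cv2.minEnclosingCircle((W[m][:,:2]*1000).astype(np.float32)))
E
```

```text
17.0333 [ 0.577 -0.146  0.373] [0.15 0.23 0.34]
side 270 [0.5197 0.0638 0.2764] [0.2665 0.2787 0.2815] ((519.7822265625, 56.779170989990234), (13.796216011047363, 118.52685546875), 16.36126136779785)
pulley ((581.5560913085938, -90.33660888671875), 20.305631637573242)
coupl ((474.51971435546875, 151.23513793945312), 41.022605895996094)
top 584 [0.5189 0.0513 0.2807] [0.2736 0.2813 0.2841] ((519.3489379882812, 51.68255615234375), (14.559696197509766, 118.72229766845703), 16.50977325439453)
pulley ((564.353271484375, -85.13008117675781), 31.26515769958496)
coupl ((467.9283752441406, 165.43856811523438), 21.120195388793945)
```

View pics/side6.png

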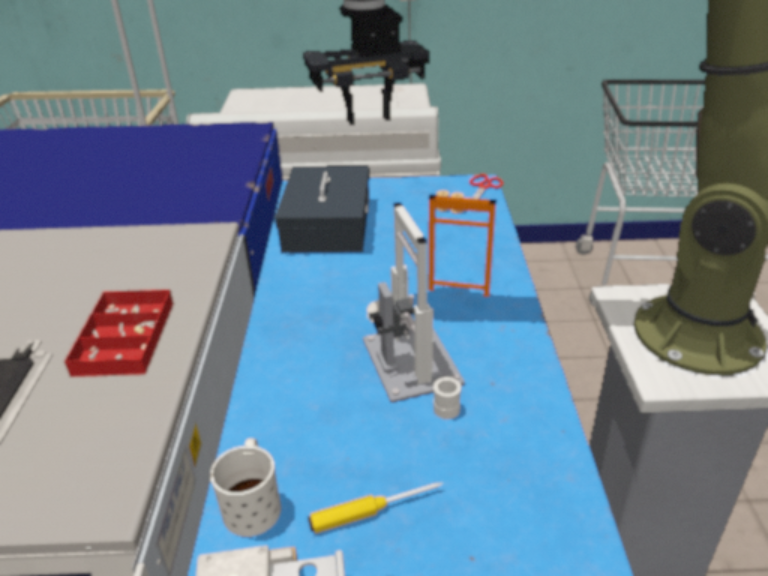

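The bar's top is now at 0.281 m, 63 mm above where it was at rest, so the ladder's origin is about 73 mm up. It hangs upright with the arm well clear, at (370,60), and the pulley and coupling have not moved. I'm handing the job in.

```bash
python3 -c "
from cell import env
print(env.sign_off())"
```

```text
the job is handed in; nothing more can be done
None
```

The ladder section hangs on the pawl, released, and the arm was well clear when I handed the job in at about 17 s.

**What I did:** I gripped the grab bar from above and raised the section in small steps past the pawl. I stopped when I felt the buffer at TCP z = 0.277 m, with about 6.5 N of push. After waiting about 0.6 s for the pawl to fall back, I lowered the section until the pawl held it at TCP z = 0.264 m. That is 13.3 mm below the buffer contact, which matches the stated 13 mm. I then let go gently and backed away.

**Last checks:**
- **Height:** the bar is about 63 mm above rest, seen by the top camera. That puts the ladder's origin about 73 mm above the stand's origin, within 56–105 mm.
- **Load:** the tool read no load after letting go. I estimate the highest push between ladder and stand at about 11 N, against the 25 N limit.
- **Pulley:** it is within about 1 mm of its first measured position in the top view.
- **Coupling:** its reading changed by 3–4 mm between two different measuring methods, one cast onto a lower plane. It looks unmoved in the side picture.

**What disagreed:**
- The side camera read the bar's top about 3 mm lower than the top camera.
- The side camera's pulley and coupling circles did not match their known sizes, because it sees only part of each and the coupling's included part of the stand. I did not use them.
- During the first downward steps onto the pawl, the force reading did not show the contact. I confirmed it by pushing once more without a pause.

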